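# Fit the chip sieve and lock the bayonet guard on an extraction inlet

### The arm

A 6-joint arm with a two-finger parallel gripper is mounted at the origin on the work surface. World frame = base frame: x ahead of the robot, y to its left, z up, the work surface at z = 0. Lengths are in m, angles in rad, forces in N, time in s.
With the tool pointing down it reaches from about 0.4 to 0.825 m from the base axis. Payload 7 kg.
Tool frame: the origin (TCP) lies midway between the tips of the shut fingers; the grasp point (between the pads) lies 19 mm behind it (arm.hold_point_z is the distance from the TCP to the grasp point, in m); z points along the fingers, x is the direction in which the jaws open and shut, and the axes are right-handed (so a half turn about z gives the same grasp; the last joint's range is limited). The gripper opens to 88 mm and grips with 3 to 60 N. Pads are 19 mm wide; open, the fingers measure 130 mm over their backs; the gripper's body (78 mm by 193 mm) begins 47 mm behind the grasp point.
Start: joints at [1.482, 0.359, 0.012, 0, -1.224, -0.288], TCP at [0.248, 0.628, 0.227] pointing down, gripper open.
Joint ranges: [-3.07, 3.07], [-1.43, 2.12], [-1.02, 1.25], [-3.03, 1.67], [-3.05, -0], [-3.03, 3.03]. Speed limits (rad/s): [2.39, 2.39, 3.01, 3.14, 3.14, 3.14].

### API

Orientations are given as [roll, pitch, yaw] about the fixed x, y, z axes, in that order (R = Rz(yaw) Ry(pitch) Rx(roll)).
In Python, from station import readout, viewer, job, arm gives the robot as it stands.
- The arm moves only by the tool apply_moves, never from a script. Its argument "deltas" is text: rows parted by semicolons, each of 4 numbers parted by spaces: the shift along the tool's x, y, z in cm, then the turn about the tool's z in rad. A call has 1 to 10 rows; each row shifts and turns the commanded pose from where the row before left it, along the tool's axes as they then stand; what a row does not reach is not made up. A row lasts 1/8 s, in which the tool goes at most 62.5 mm and 10.7 degrees, less where a joint would pass 70% of its speed; a pose out of reach is approached as far as the arm can. A call is refused whole if a number of a shift passes 6.25 or a number of a turn 0.188, either way. A call with a gripper value outside its range is refused whole. "gripper" is the closure, from -1 (fully open) to 1 (shut), so that 0 is half open, set as the call begins (left out, the last holds). The fingers move at their own pace and stop on an object; "squeeze" is the grip in N (left out, the last holds). Time passes only in rows, so rows that do not move let the fingers close. It gives the time, the measured TCP pose, the force and the opening at its end, in the units of the state.
- readout.get_state(): the state, without advancing time (a new reading comes with each control period).
- viewer.grab_frame(name): name is "scene" or "top"; returns a dict with "image" (400x640x3 uint8, red, green, blue), "camera_matrix" (3x3 intrinsics, pixels), "k1" (the pictures are not rectified: a ray, as slopes to the right and down, at radius r is drawn at 1 + k1 r^2 times it, then the intrinsics apply), "cam_to_world" (4x4, takes a point from camera to world coordinates). Camera axes: x right, y up, looking along -z (the intrinsics and any distortion apply to the point x, -y, -z); pixel columns grow to the right and rows downward; lengths in m; the calibration is good to about 2 mm. A picture is of the moment at which its call begins. There is no depth.
- job.job_done(): hands the job in, once; it reports no verdict.
Trained networks look in the newest picture that a camera, given by its name, has taken for a name from the list of things; names that differ only in an ending like _2 or _b are one class to them, and where a whole thing is asked for, a point or a joint stands for the part that bears it (a point fixed in the world has none). Each returns a list of dicts, best first, with "conf" (0 to 1); they miss things now and then, are a little off and sometimes report something else, mostly with a low value. They report only what shows in the picture. A call takes as long as a camera call. They do not tell look-alikes from the thing itself.
- viewer.silhouettes(camera, query): "region" (400x640 bool, what is visible of it) and "extent" ([left, top, width, height] in pixels, round what is visible of it).
The state is a dict: "t": time; "q": joint angles; "qd": joint speeds; "joint_efforts": joint torques, N m; "eef_pos": TCP position; "ee_rot": TCP orientation; "force": force on the tool from outside, world axes, zero at the start; "moment": the same for the moment, N m; "width": finger opening in m.
Only numpy, scipy, OpenCV 4.12 (cv2) and the standard library are available. Lean on these libraries where they do the work, as an engineer would, in place of code of your own. Each camera call takes 0.05 s, during which the arm holds its last target.

### The job

Set the chip sieve on the rim of the teal extraction inlet, its two orange lugs dropped into the two rim notches so that it lies flush. Then put the grey guard over it, its slots passing down over the inlet's two yellow pins until it hangs on them, and twist it clockwise (seen from above) until the pins drop into the locking notches: the guard is then fully down, flat on the inlet's flange, with its red handle in line with the pins. Let go of it and do not push the other things on the bench about.

Things in the scene. Friction and masses are not known exactly. Their poses are not given: they have to be found in the camera images.
- inlet: Teal extraction inlet fixed to the bench: flat flange 132 mm across, 17 mm high; upright tube, 82 mm outside, 60 mm inside, rim 70 mm above the bench; two notches in the rim at its +y and -y; two yellow level pins at its +x and -x. Origin: on the tube's axis at bench height; z up. A half turn makes no difference.
- inlet_notch (a point): The +y notch of the inlet's rim, at the middle of its floor, 62 mm above the bench, 35.5 mm from the axis: 16 mm wide, 8 mm deep, cut right through the tube wall. The other one is opposite.
- inlet_pin (a point): Outer end of the +x yellow pin: pin 10 mm thick, level, its centre line 50 mm above the bench, its end 58 mm from the axis. The other one is opposite.
- sieve_center (a point): Chip sieve, about 0.18 kg, stands on a round boss 54 mm across, 16 mm deep (3 mm play in the tube); above it a perforated disc 78 mm across, 6 mm thick, and an orange bar grip. 54 mm high in all. Point: on the axis, half-way up (27 mm above its foot, 11 mm above the disc's underside); x along the bar, z up. Seated: 81 mm above the bench, x along the inlet's y, either way round.
- sieve_grip (a point): Middle of the sieve's orange bar grip, 38 mm above its foot: bar 44 mm long (x), 18 mm wide (y), 32 mm high, from the disc's top (22 mm above the foot) to 54 mm.
- sieve_lug (a point): Tip of the sieve's +x orange lug, on its underside 8 mm above the foot, 41 mm from the axis: 11 mm wide, reaches 8 mm below the disc; the other is opposite, the bar points at both. While the lugs are not in the notches the sieve sits 8 mm too high.
- guard_center (a point): Grey guard cage, about 0.38 kg, 101 mm across, 138 mm high with its red handle; open below, free inside (89 mm bore) to 95 mm above its foot, so it clears the seated sieve. Point: on the axis, half-way up, 69 mm above the foot; x along the handle, z up. Above the bench it is 94 mm when hanging on the pins unlocked, 86 mm when locked (x along the inlet's x, either way round).
- guard_handle (a point): Middle of the guard's red bar handle, 119 mm above its foot: 72 mm long (x), 20 mm wide (y), 38 mm high, from the closed top (100 mm above the foot) to 138 mm.
- guard_entry (a point): Mouth of one of the two opposite J slots in the skirt (wall 6 mm), at the foot, 47.5 mm from the axis: 17 mm wide, runs up to 30 mm. It lies 45 degrees clockwise (from above) of the handle line, under a white mark on the top. So lower the guard with its handle 45 degrees anticlockwise of the pin line until it hangs on the pins, foot 25 mm above the bench.
- guard_notch (a point): Locking notch of the same slot, at its ceiling, 40 mm above the foot, 47.5 mm from the axis, 16 mm wide, in line with the handle (yellow mark). A level track 12 to 30 mm above the foot leads to it from the entry; it ends there at a stop. Hung on the pins, turned 45 degrees clockwise, the guard drops 8 mm, foot flat on the flange, and cannot be lifted off.
- spacer: plain steel spacer collar lying flat, 80 mm across, 25 mm high (origin: centre of its underside); bystander
- cleaner: white plastic bottle with red cap, 72 mm across, 190 mm high (origin: centre of its underside); bystander
- wrench: steel wrench lying flat, 190 mm long along its x (origin: centre of its underside); bystander
- clamp: black G-clamp lying flat, about 280 mm long along its x, 150 mm wide, 25 mm high; bystander
- push_block: wooden push block, 180 x 75 mm foot, handle up to 96 mm high (origin: centre of its underside); bystander
- offcut: pale wood strip lying flat, 200 x 45 x 22 mm (origin: centre of its underside); bystander
- roller: black rubber feed roller standing on end, 80 mm across, 56 mm high (origin: centre of its underside); bystander
There are look-alikes about, which are no part of the job. Of the things that look like the part that bears sieve_center, the middle-sized one is meant. Leave any pink look-alike of the part that bears guard_center alone.

How it is judged:
On the way, in this order (a step that is already met when the one before it is completed fails the run):
1. the sieve is seated flush on the inlet's rim with its lugs in the notches (horizontal distance between sieve_center and inlet below 0.005 m and z of sieve_center in the frame of inlet between 0.077 and 0.0835 m and angle between the x axis of sieve_center and the y axis of inlet, either way round below 0.13 rad and angle between sieve_center's own z axis and vertical below 0.06 rad), for 0.2 s.
2. the guard is over the inlet with the pins in its slots, at or just above the height where it hangs on the pins (horizontal distance between guard_center and inlet below 0.008 m and z of guard_center in the frame of inlet below 0.101 m), for 0.1 s.
At the end, for the whole second after the job is handed in: Sieve seated in its notches (within 5 mm of the axis, 2.5 mm of full depth, bar across the pin line within 7 degrees) and guard locked over it (within 6 mm of the axis, 3.5 mm of full depth, handle in line with the pins within 8 degrees), both level within 3 degrees (all of step 1 and horizontal distance between guard_center and inlet below 0.006 m and z of guard_center in the frame of inlet between 0.082 and 0.0895 m and angle between the x axis of guard_center and the x axis of inlet, either way round below 0.14 rad and angle between guard_center's own z axis and vertical below 0.06 rad); the robot touches nothing.
It fails at once if another thing on the bench is pushed more than 30 mm (distance of any of spacer, cleaner, wrench, clamp, push_block, offcut, roller from where it was at the start of the episode above 0.03 m).
It also fails if it takes over 64 s, if anything falls off the work surface, if the arm or the gripper's body presses on something with over 40 N, if the wrist force passes 120 N, or if a joint passes its speed limit or range.

## Working session

There is one attempt and no reset: what is moved stays moved. The work goes in short steps, Python scripts to look and compute and a tool call to move; the robot and the scene stay as the last step left them, time stands still between calls to the robot, and variables do not carry over. Pictures are saved under pics/ and viewed, and the job is handed in when it is done.

Besides the shell and the picture viewer there is one more tool, called as name(argument=value, ...) on one line, values as JSON. apply_moves: Moves the arm, as the interface text tells. Its arguments: {"type":"object","properties":{"deltas":{"type":"string"},"gripper":{"type":"number"},"squeeze":{"type":"number"}},"required":["deltas"]}

```bash
mkdir -p pics; ls; python3 - <<'E'
from station import readout, viewer, job, arm
import cv2
print(readout.get_state()); print([a for a in dir(arm) if a[0]!='_'])
for n in("scene","top"):
    f=viewer.grab_frame(n); cv2.imwrite(f"pics/{n}0.png",f["image"][:,:,::-1]); print(f["camera_matrix"],f["k1"],f["cam_to_world"])
    for q in("inlet","sieve_center","guard_center"):
        for d in viewer.silhouettes(n,q): print(n,q,d["conf"],d["extent"],d["region"].sum())
E
```

```text
pics
{'t': 0.0, 'q': array([ 1.48205919e+00,  3.59362007e-01,  1.10713018e-02, -3.47143525e-04,
       -1.22413619e+00, -2.88118748e-01]), 'qd': array([ 0.00102136,  0.00048872,  0.00275492, -0.00146703, -0.00065277,
        0.00013517]), 'joint_efforts': array([-2.39096429e-03, -5.82713592e+01,  2.93059856e+01,  6.99760705e+00,
        6.95106952e-03, -1.64217281e-04]), 'eef_pos': array([0.2482329 , 0.62716309, 0.22564476]), 'ee_rot': array([-3.14144217e+00, -1.65609660e-03, -1.94777055e+00]), 'force': array([0.849032  , 0.90378963, 0.1771748 ]), 'moment': array([-0.01136532, -0.00849356, -0.00489516]), 'width': 0.08774599274343028}
['Unreachable', 'hold_point_z']
[[446.4609866    0.         326.53518283]
 [  0.         446.4609866  206.20953575]
 [  0.           0.           1.        ]] -0.03642100068939321 [[ 0.6090178  -0.52720522  0.59258077  1.38344824]
 [ 0.7929556   0.42152381 -0.43993078 -0.72680975]
 [-0.0178531   0.73781592  0.67476584  1.11763336]
 [ 0.          0.          0.          1.        ]]
scene inlet 0.92 [351.6, 213.3, 40.7, 36.3] 1069
scene inlet 0.3 [312.3, 
[... 479 characters left out ...]
] -0.003653319449261521 [[-0.02525262  0.98908394 -0.14517323  0.31106843]
 [-0.99967768 -0.02460479  0.0062565  -0.08188589]
 [ 0.00261625  0.14528443  0.98938647  1.41738091]
 [ 0.          0.          0.          1.        ]]
top inlet 0.68 [267.4, 153.3, 36.3, 38.7] 1057
top sieve_center 0.86 [241.9, 209.5, 32.1, 28.3] 778
top sieve_center 0.79 [202.6, 188.5, 22.2, 25.4] 419
top sieve_center 0.69 [172.1, 218.2, 14.8, 12.9] 223
top sieve_center 0.47 [129.6, 190.6, 37.2, 24.2] 734
top guard_center 0.77 [357.7, 182.6, 35.4, 30.7] 787
top guard_center 0.67 [474.9, 182.3, 39.8, 35.0] 1044
top guard_center 0.61 [204.5, 137.5, 24.1, 25.1] 427
top guard_center 0.57 [314.4, 208.5, 30.8, 32.7] 757
```

View pics/scene0.png

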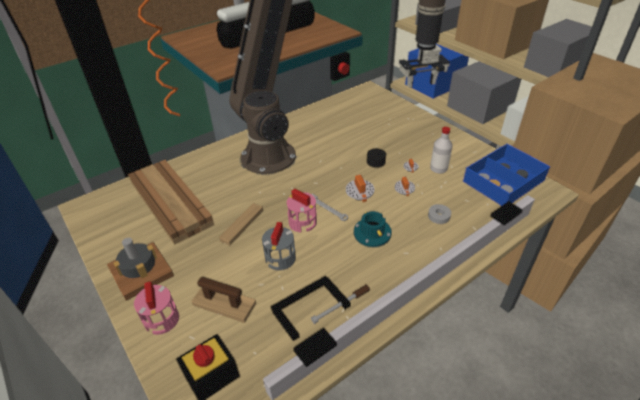

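View pics/top0.png

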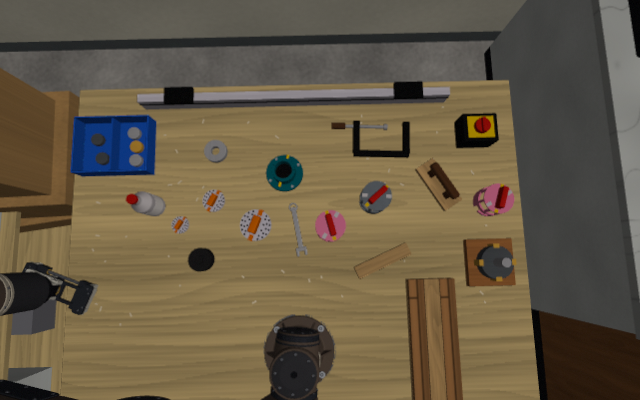

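```bash
python3 - <<'E'
import cv2
a=cv2.imread("pics/top0.png")[110:270,110:330]; cv2.imwrite("pics/topc.png",cv2.resize(a,None,fx=3.6,fy=3.6,interpolation=cv2.INTER_CUBIC))
a=cv2.imread("pics/scene0.png")[150:290,240:440]; cv2.imwrite("pics/scenec.png",cv2.resize(a,None,fx=4,fy=4,interpolation=cv2.INTER_CUBIC))
E
```

```text
(no output)
```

View pics/topc.png

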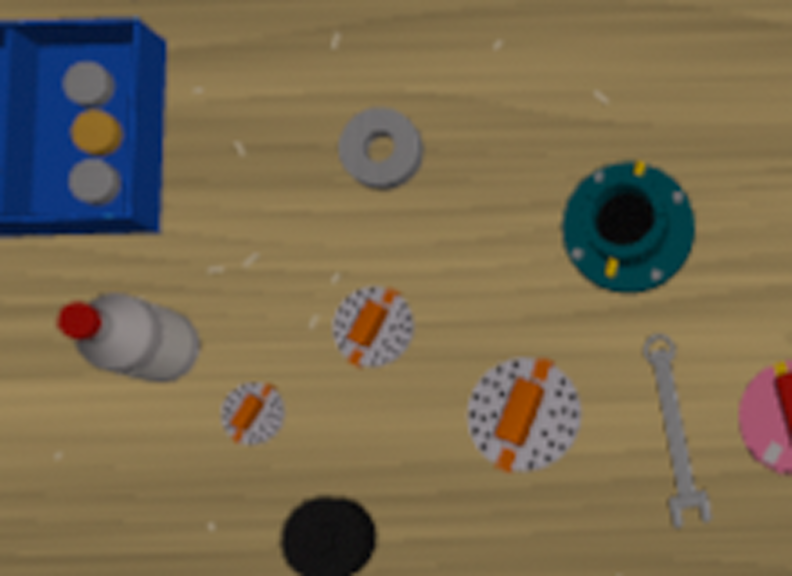

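View pics/scenec.png

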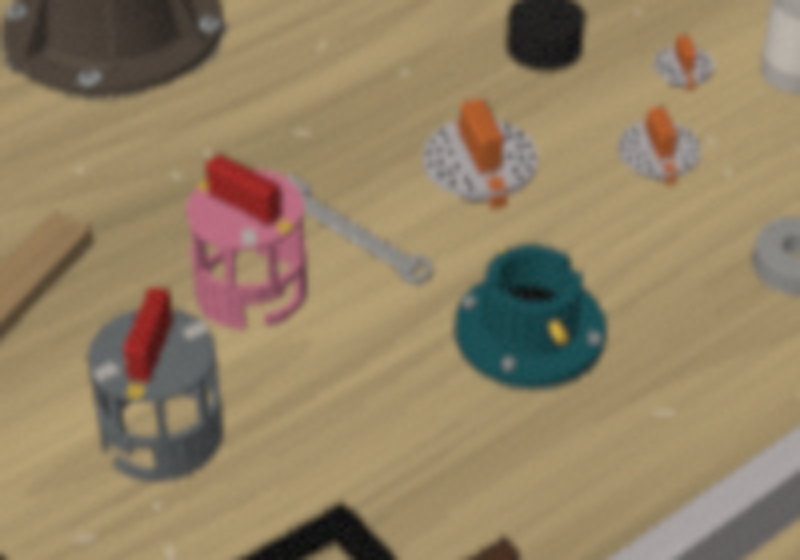

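The middle-sized sieve is at top (213,200), with larger and smaller ones at (255,224) and (180,225). The grey guard is at (376,196) and the inlet at (285,172). I'll fit models to both pictures for accurate poses.

```bash
cat > h.py <<'E'
import numpy as np, cv2
from scipy.optimize import minimize
from station import readout, viewer, job, arm
def grab(n,save=None):
    f=viewer.grab_frame(n)
    if save: cv2.imwrite(f"pics/{save}.png",f["image"][:,:,::-1])
    return f
def proj(f,P):
    P=np.atleast_2d(P); M=f["cam_to_world"]; c=(P-M[:3,3])@M[:3,:3]
    s=np.c_[c[:,0]/-c[:,2],-c[:,1]/-c[:,2]]; r2=(s**2).sum(1,keepdims=True); s=s*(1+f["k1"]*r2)
    K=f["camera_matrix"]; return np.c_[s[:,0]*K[0,0]+K[0,2],s[:,1]*K[1,1]+K[1,2]]
def ray(f,uv,z):
    K=f["camera_matrix"]; d=np.array([(uv[0]-K[0,2])/K[0,0],(uv[1]-K[1,2])/K[1,1]]); s=d.copy()
    for _ in range(20): s=d/(1+f["k1"]*(s@s))
    M=f["cam_to_world"]; v=M[:3,:3]@np.array([s[0],-s[1],-1]); o=M[:3,3]
    return o+v*(z-o[2])/v[2]
def circ(r,z,n=60):
    a=np.linspace(0,2*np.pi,n,endpoint=False); return np.c_[r*np.cos(a),r*np.sin(a),0*a+z]
def cyl(r,z0,z1): return np.r_[circ(r,z0),circ(r,z1)]
def box(x0,x1,y0,y1,z0,z1): return np.array([[x,y,z] for x in(x0,x1) for y in(y0,y1) for z in(z0,z1)],float)
def place(P,p):
    x,y,yaw,z=p; c,s=np.cos(yaw),np.sin(yaw)
    return P@np.array([[c,-s,0],[s,c,0],[0,0,1]]).T+[x,y,z]
# ordered painting: list of (label, points) hulls
O,T,Y,W,S,R,G,B=range(1,9)
MODELS={
 'inlet':[(T,cyl(.066,0,.017)),(T,cyl(.041,.017,.062)),(Y,box(.041,.058,-.005,.005,.045,.055)),(Y,box(-.058,-.041,-.005,.005,.045,.055)),],
 'sieve':[(W,cyl(.027,0,.016)),(W,cyl(.039,.016,.022)),(O,box(.030,.041,-.0055,.0055,.0081,.0222)),(O,box(-.041,-.030,-.0055,.0055,.0081,.0222)),(O,box(-.022,.022,-.009,.009,.022,.054))],
 'guard':[(G,cyl(.0505,0,.100)),(R,box(-.036,.036,-.010,.010,.100,.138))],
}
COL={'sieve':[O],'inlet':[T],'guard':[R]}
def render(f,model,p,labels,win,ss=6,sig=.7):
    x0,y0,w,h=win; lab=np.zeros((h*ss,w*ss),np.uint8)
    for l,P in model:
        u=(proj(f,place(P,p))-[x0-.5,y0-.5])*ss
        cv2.fillConvexPoly(lab,cv2.convexHull(np.round((u-.5)*16).astype(np.int32)),l,shift=4)
    m=np.isin(lab,labels).astype(np.float32)
    m=cv2.resize(m,(w,h),interpolation=cv2.INTER_AREA)
    return cv2.GaussianBlur(m,(0,0),sig)
def soft(f,kind):
    a=f["image"].astype(np.float32)
    r,g,b=a[...,0],a[...,1],a[...,2]; s=a.sum(2)+20
    if kind=='red': return np.clip((r-np.maximum(g,b))-50,0,60)/60   # red
    if kind=='orange': return np.clip((r-b)/s-.28,0,.25)/.25
    if kind=='teal': return np.clip((np.minimum(g,b)-r)/s,0,.12)/.12
    if kind=='yellow': return np.clip((np.minimum(r,g)-b)/s-.2,0,.15)/.15
def fit(frames,model,labels,kind,p0,z=0,half=.09,sig=.7,free=(1,1,1)):
    d=[]
    for f in frames:
        u=proj(f,place(cyl(half,0,.1),(p0[0],p0[1],0,z))); a=np.floor(u.min(0)).astype(int); b=np.ceil(u.max(0)).astype(int)
        win=(a[0],a[1],b[0]-a[0],b[1]-a[1]); t=soft(f,kind)[a[1]:b[1],a[0]:b[0]]; d.append((f,win,t))
    def cost(q):
        c=0
        for f,win,t in d:
            m=render(f,model,(q[0]/1e3,q[1]/1e3,q[2]/50,z),labels,win,sig=sig); k=(m*t).sum()/((m*m).sum()+1e-9); k=np.clip(k,.5,1.2)
            c+=((t-k*m)**2).sum()/t.sum()
        return c
    q0=np.array([p0[0]*1e3,p0[1]*1e3,p0[2]*50]); best=None
    for st in (8,3):
        sim=np.vstack([q0]+[q0+st*e for e in np.eye(3)])
        r=minimize(cost,q0,method='Nelder-Mead',options=dict(initial_simplex=sim,xatol=.05,fatol=1e-5,maxiter=250)); q0=r.x
    return np.array([q0[0]/1e3,q0[1]/1e3,q0[2]/50]),r.fun
E
python3 - <<'E'
from h import *
F={n:grab(n) for n in("scene","top")}
import pickle; pickle.dump(F,open('F0.pkl','wb'))
t=F['top']
for n,uv,z in(('inlet',(285,173),.02),('sieve',(213,200),.02),('guard',(376,196),.11)): print(n,ray(t,uv,z))
# color samples
for n,uv in (('top',(285,187)),('top',(213,199)),('top',(376,195)),('top',(288,156)),('top',(400,200)),('scene',(277,237)),('scene',(404,184))): print(n,uv,F[n]['image'][uv[1],uv[0]])
for k in('red','orange','teal','yellow'):
    s=np.hstack([soft(F['top'],k)[110:270,110:500],soft(F['scene'],k)[150:310,100:440]]); cv2.imwrite(f'pics/s_{k}.png',s*255)
a=np.vstack([cv2.imread(f'pics/s_{k}.png') for k in('red','orange','teal','yellow')]);print(a.shape);cv2.imwrite('pics/softs.png',a[:,:,:][:640])
E
```

```text
inlet [0.60861992 0.03735158 0.02      ]
sieve [0.51825141 0.29101497 0.02      ]
guard [ 0.50487275 -0.26865086  0.11      ]
top (285, 187) [ 1 62 69]
top (213, 199) [150  68   0]
top (376, 195) [130  13   9]
top (288, 156) [155 129   0]
top (400, 200) [137 117  79]
scene (277, 237) [90 29 25]
scene (404, 184) [149  80  40]
(640, 730, 3)[ WARN:0@2.504] global loadsave.cpp:1063 imwrite_ Unsupported depth image for selected encoder is fallbacked to CV_8U.
```

View pics/softs.png

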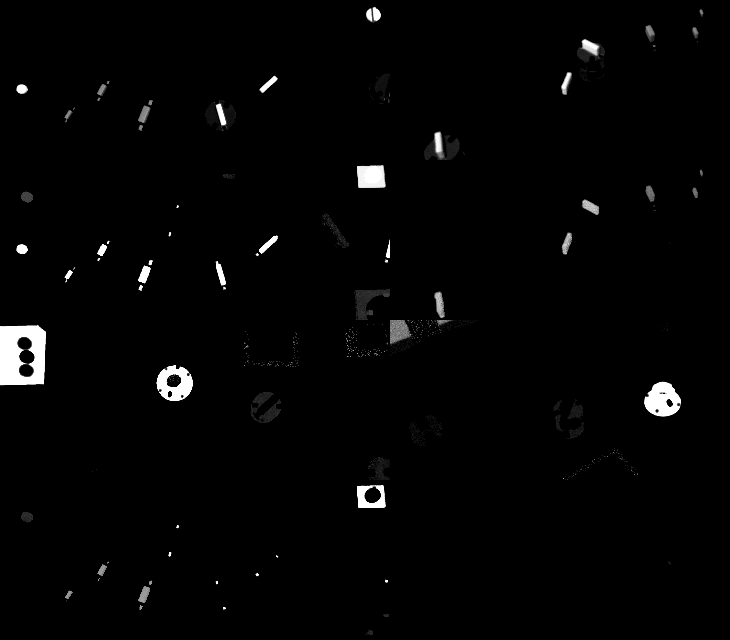

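```bash
cat >> h.py <<'E'
MODELS['inlet']=[(T,cyl(.066,0,.017)),(T,cyl(.041,.017,.070)),(B,circ(.030,.070)),(Y,box(.041,.058,-.005,.005,.045,.055)),(Y,box(-.058,-.041,-.005,.005,.045,.055))]
E
python3 - <<'E'
from h import *
import pickle; F=pickle.load(open('F0.pkl','rb'))
# initial yaw from pin blobs
t=F['top']
pins=[ray(t,uv,.05) for uv in((288,156.5),(280,184))]; d=pins[0]-pins[1]; print(pins,np.hypot(*d[:2]),np.arctan2(d[1],d[0]))
iy=np.arctan2(d[1],d[0])
for nm,fr in(('both',[F['top'],F['scene']]),('top',[F['top']]),('scene',[F['scene']])):
    print(nm)
    print(' inlet teal',fit(fr,MODELS['inlet'],[T],'teal',(.608,.037,iy)))
    print(' inlet yel',fit(fr,MODELS['inlet'],[Y],'yellow',(.608,.037,iy),half=.065))
    best=min((fit(fr,MODELS['sieve'],[O],'orange',(.518,.291,a),half=.06) for a in(0,-.5,-1)),key=lambda r:r[1]);print(' sieve',best)
    best=min((fit(fr,MODELS['guard'],[R],'red',(.505,-.268,a),half=.07) for a in(.3,-.6,-1.2)),key=lambda r:r[1]);print(' guard',best)
E
```

```text
[array([0.66070661, 0.02362819, 0.05      ]), array([0.56390206, 0.05251673, 0.05      ])] 0.10102311002473595 -0.2900078842874282
both
 inlet teal (array([ 0.61074807,  0.04057557, -0.28613207]), np.float64(0.4345940947532654))
 inlet yel (array([ 0.61663554,  0.0642566 , -0.77834775]), np.float64(8.741287231445312))
 sieve (array([ 0.51629556,  0.29061756, -0.68012977]), np.float64(0.8774932026863098))
 guard (array([ 0.50894603, -0.27332187, -0.81914412]), np.float64(0.44551554322242737))
top
 inlet teal (array([ 0.61230574,  0.04053519, -0.29420784]), np.float64(0.157725527882576))
 inlet yel (array([ 0.61271926,  0.04069624, -0.28288868]), np.float64(0.33964866399765015))
 sieve (array([ 0.51694255,  0.2906845 , -0.5113868 ]), np.float64(0.24817779660224915))
 guard (array([ 0.51046249, -0.2744283 , -0.83718964]), np.float64(0.15900161862373352))
scene
 inlet teal (array([ 0.60784516,  0.04249038, -0.2979485 ]), np.float64(0.26652342081069946))
 inlet yel (array([ 0.61502214,  0.07005748, -0.78528084]), np.float64(7.7494730949401855))
 sieve (array([ 0.5130673 ,  0.29255915, -0.85661616]), np.float64(0.4572731852531433))
 guard (array([ 0.50453446, -0.2730336 , -0.72748981]), np.float64(0.2600347101688385))
```

```bash
cat >> h.py <<'E'
_s=soft
def soft(f,kind):
    a=f["image"].astype(np.float32); r,g,b=a[...,0],a[...,1],a[...,2]; s=a.sum(2)+20
    if kind=='red': return np.clip((r-np.maximum(g,b))/s-.2,0,.14)/.14
    if kind=='orange': return np.clip((r-b)/s-.3,0,.1)/.1
    return _s(f,kind)
def overlay(f,model,p,name,half=.09,k=8,z=0):
    u=proj(f,place(cyl(half,0,.12),(p[0],p[1],0,z))); a=np.floor(u.min(0)).astype(int); b=np.ceil(u.max(0)).astype(int)
    im=cv2.resize(f["image"][a[1]:b[1],a[0]:b[0],::-1],None,fx=k,fy=k,interpolation=cv2.INTER_CUBIC)
    for l,P in model:
        v=(proj(f,place(P,(p[0],p[1],p[2],z)))-a+.5)*k
        cv2.polylines(im,[cv2.convexHull(np.round(v).astype(np.int32))],True,(255,0,255),1)
    return im
E
python3 - <<'E'
from h import *
import pickle; F=pickle.load(open('F0.pkl','rb'))
for nm in('top','scene'):
    fr=[F[nm]]
    pi=fit(fr,MODELS['inlet'],[T],'teal',(.61,.04,-.288)); print(nm,pi)
    ps=min((fit(fr,MODELS['sieve'],[O],'orange',(.516,.291,a),half=.06) for a in(-.3,-.6)),key=lambda r:r[1]);print(' sieve',ps)
    pg=min((fit(fr,MODELS['guard'],[R],'red',(.507,-.273,a),half=.07) for a in(-.6,-1)),key=lambda r:r[1]);print(' guard',pg)
    ims=[overlay(F[nm],MODELS[k],p[0],'',k=6) for k,p in(('inlet',pi),('sieve',ps),('guard',pg))]
    H=max(i.shape[0] for i in ims); o=np.hstack([cv2.copyMakeBorder(i,0,H-i.shape[0],0,0,cv2.BORDER_CONSTANT) for i in ims])
    s=790/o.shape[1]; cv2.imwrite(f'pics/ov_{nm}.png',cv2.resize(o,None,fx=s,fy=s,interpolation=cv2.INTER_AREA) if s<1 else o)
E
```

```text
top (array([ 0.61212034,  0.04055008, -0.29500979]), np.float64(0.15759526193141937))
 sieve (array([ 0.5172816 ,  0.29103478, -0.49568926]), np.float64(0.24750278890132904))
 guard (array([ 0.50913568, -0.27329642, -0.85221735]), np.float64(0.10387498885393143))
scene (array([ 0.60765504,  0.04264014, -0.29780266]), np.float64(0.26648643612861633))
 sieve (array([ 0.51294356,  0.293032  , -0.78819237]), np.float64(0.4840904474258423))
 guard (array([ 0.5029264 , -0.27053658, -0.74104869]), np.float64(0.19348275661468506))
```

View pics/ov_top.png

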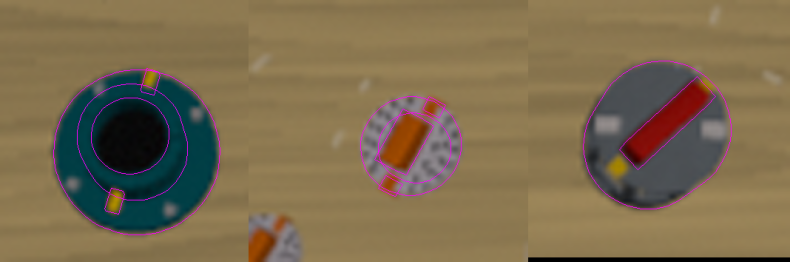

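View pics/ov_scene.png

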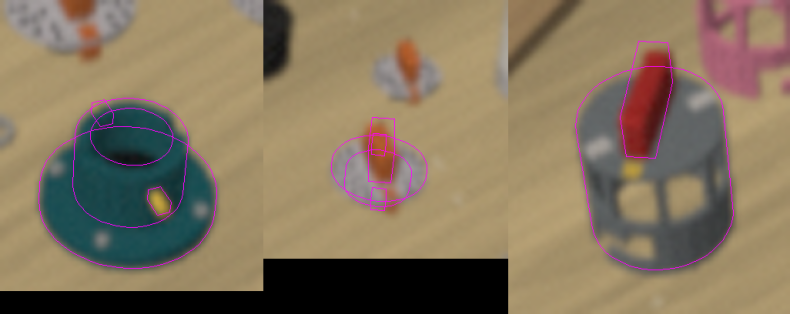

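```bash
cat >> h.py <<'E'
def delta(x,y,z,yaw=None):
    "z,turn first then xy in the turned frame"
    s=readout.get_state(); p=s['eef_pos']; c=s['ee_rot'][2]
    if yaw is None: yaw=c
    d=(yaw-c+np.pi)%(2*np.pi)-np.pi; d=yaw-c if abs(yaw-c)<4 and abs(d)<1e-9 else d
    dx,dy=x-p[0],y-p[1]; tx=np.array([np.cos(yaw),np.sin(yaw)]); ty=np.array([np.sin(yaw),-np.cos(yaw)])
    print('t',round(s['t'],2),'pos',p.round(4),'rpy',s['ee_rot'].round(4),'w',round(s['width'],4),'F',s['force'].round(1),'q',s['q'].round(2))
    print('turn %.3f  x %.2f y %.2f z %.2f cm'%(-d,100*(dx*tx[0]+dy*tx[1]),100*(dx*ty[0]+dy*ty[1]),-100*(z-p[2])))
E
python3 -c "
from h import *
delta(.515,.292,.12,-.50-np.pi/2)"
```

```text
t 0.5 pos [0.2484 0.6276 0.2265] rpy [-3.1416e+00 -1.0000e-04 -1.9476e+00] w 0.0876 F [-0.1  0.3 -0. ] q [ 1.48  0.36  0.01 -0.   -1.22 -0.29]
turn 0.123  x 16.67 y -39.49 z 10.65 cm
```

apply_moves(deltas="0 0 0 0.123; 2 -4.8 0 0; 2 -4.8 0 0; 2 -4.8 0 0; 2 -4.8 0 0; 2 -4.8 0 0; 2 -4.8 0 0; 2 -4.8 2 0; 2 -4.8 3 0; 0.67 -1.1 4 0", gripper=-1, squeeze=30)

```text
t: 1.75
eef_pos: [0.5172, 0.2901, 0.1367]
ee_rot: [-3.141, 0.002, -2.073]
force: [0.5, 1.1, -1.1]
width: 0.0878
```

```bash
python3 -c "
from h import *
grab('scene','s1');f=grab('top','t1')
delta(.515,.292,.028,-.50-np.pi/2)
a=cv2.imread('pics/s1.png')[130:230,330:460];b=cv2.imread('pics/t1.png')[150:250,150:280]
cv2.imwrite('pics/c1.png',cv2.resize(np.hstack([a,b]),None,fx=3,fy=3,interpolation=cv2.INTER_CUBIC))
"
```

```text
t 1.85 pos [0.5137 0.2886 0.1324] rpy [ 3.1388 -0.0069 -2.0739] w 0.0879 F [-0.4 -1.6 -0.4] q [ 0.84  0.3  -0.3  -0.   -0.98  0.23]
turn -0.003  x -0.36 y 0.05 z 10.44 cm
```

View pics/c1.png

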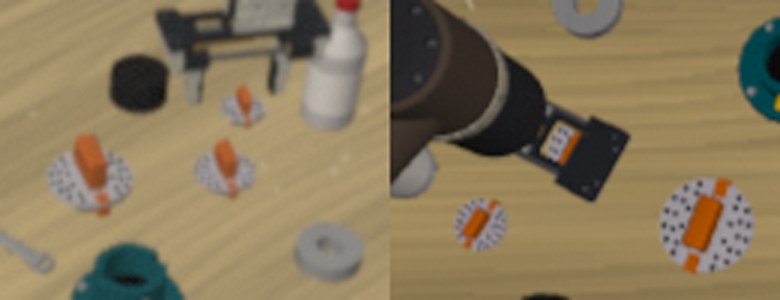

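```bash
python3 -c "
from h import *
for n in('scene','top'):
    f=grab(n); print(n,proj(f,[[.5137,.2886,.1324],[.515,.292,.054]]))
    im=f['image'][:,:,::-1].copy()
    for u in proj(f,[[.5137,.2886,.1324],[.515,.292,.054]]): cv2.circle(im,tuple(np.round(u).astype(int)),1,(255,0,255),-1)
    u=u.astype(int);cv2.imwrite('pics/d_%s.png'%n,cv2.resize(im[u[1]-60:u[1]+40,u[0]-60:u[0]+60],None,fx=5,fy=5,interpolation=cv2.INTER_CUBIC))
delta(.515,.292,.028,-.50-np.pi/2)
"
```

```text
scene [[406.83767384 162.46933198]
 [405.59155653 179.00371912]]
top [[204.5081578  196.49853264]
 [210.06711597 199.55495534]]
t 1.95 pos [0.5154 0.2918 0.1368] rpy [-3.1413e+00 -9.0000e-04 -2.0709e+00] w 0.0875 F [-0.1  0.   1.3] q [ 0.85  0.3  -0.3   0.   -0.98  0.22]
turn -0.000  x 0.00 y 0.04 z 10.88 cm
```

View pics/d_scene.png

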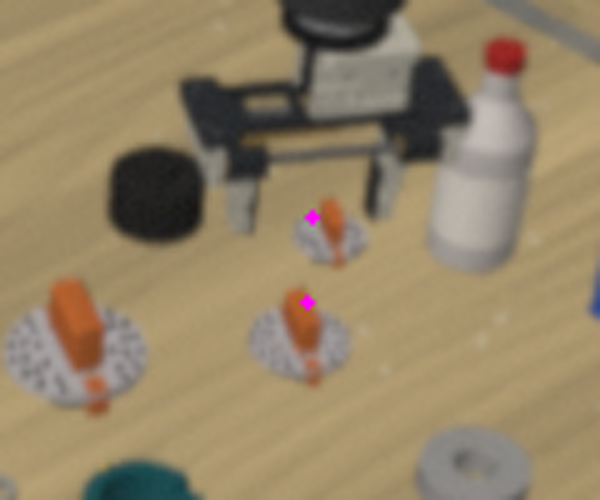

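View pics/d_top.png

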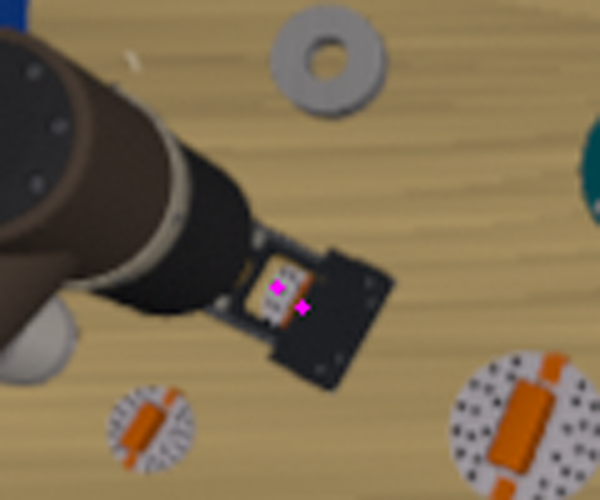

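apply_moves(deltas="0 0 3 0; 0 0 3 0; 0 0 3 0; 0 0 1.3 0; 0 0 0.5 0; 0 0 0 0; 0 0 0 0")

```text
t: 2.82
eef_pos: [0.5157, 0.2926, 0.0297]
ee_rot: [-3.141, 0.002, -2.07]
force: [0.5, 0.0, 0.9]
width: 0.0873
```

apply_moves(deltas="0 0 0 0; 0 0 0 0; 0 0 0 0; 0 0 0 0; 0 0 0 0; 0 0 0 0", gripper=1, squeeze=30)

```text
t: 3.58
eef_pos: [0.5152, 0.292, 0.0285]
ee_rot: [3.142, -0.0, -2.071]
force: [0.2, 0.2, -0.2]
width: 0.0333
```

apply_moves(deltas="0 0 0 0; 0 0 0 0; 0 0 0 0; 0 0 0 0")

```text
t: 4.08
eef_pos: [0.5152, 0.2921, 0.0285]
ee_rot: [3.142, 0.0, -2.071]
force: [0.2, 0.8, -0.2]
width: 0.018
```

```bash
python3 -c "
from h import *
delta(.608,.041,.16,-3.43+2*np.pi)"
```

```text
t 4.08 pos [0.5152 0.2921 0.0285] rpy [ 3.1416e+00  1.0000e-04 -2.0706e+00] w 0.018 F [ 0.2  0.8 -0.2] q [ 0.85  0.42 -0.4  -0.   -0.74  0.23]
turn 1.359  x -16.04 y -21.43 z -13.15 cm
```

apply_moves(deltas="0 0 -1.5 0; 0 0 -3 0; 0 0 -3 0.17; 0 0 -3 0.17; 0 0 -2.5 0.17; 0 0 0 0.17; 0 0 0 0.17; 0 0 0 0.17; 0 0 0 0.17; 0 0 0 0.17")

```text
t: 5.32
eef_pos: [0.515, 0.2918, 0.1595]
ee_rot: [3.141, 0.0, 2.847]
force: [0.6, -0.2, -2.5]
width: 0.0179
```

apply_moves(deltas="-2.6 -3.5 0 0; -2.6 -3.5 0 0; -2.6 -3.5 0 0; -2.6 -3.5 0 0; -2.6 -3.5 0 0; -2 -2.9 0 0; -1 -1 0 0; 0 0 0 0; 0 0 0 0; 0 0 0 0")

```text
t: 6.58
eef_pos: [0.6073, 0.0422, 0.1587]
ee_rot: [3.141, 0.0, 2.854]
force: [0.5, -0.1, -2.4]
width: 0.0179
```

```bash
python3 -c "
from h import *
delta(.608,.041,.16,-3.43+2*np.pi)
import pickle; F={n:grab(n,n+'2') for n in('scene','top')}; pickle.dump(F,open('F2.pkl','wb'))
a=cv2.imread('pics/scene2.png')[130:260,310:440];b=cv2.imread('pics/top2.png')[110:240,220:350]
cv2.imwrite('pics/c2.png',cv2.resize(np.hstack([a,b]),None,fx=3,fy=3,interpolation=cv2.INTER_CUBIC))
"
```

```text
t 6.58 pos [0.6073 0.0422 0.1587] rpy [3.1415 0.     2.8538] w 0.0179 F [ 0.5 -0.1 -2.4] q [ 0.39  0.3  -0.23 -0.   -1.04 -0.68]
turn 0.001  x -0.10 y -0.10 z -0.13 cm
```

View pics/c2.png

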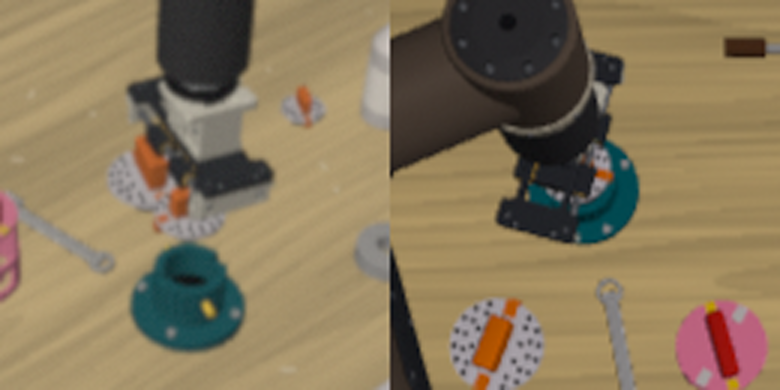

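```bash
python3 -c "
from h import *
import pickle; F=pickle.load(open('F2.pkl','rb'))
p=(.6073,.0422,2.8538+np.pi/2)
ims=[overlay(F[n],MODELS['sieve'],p,'',half=.06,k=10,z=.130) for n in('scene','top')]
H=max(i.shape[0] for i in ims); o=np.hstack([cv2.copyMakeBorder(i,0,H-i.shape[0],0,0,cv2.BORDER_CONSTANT) for i in ims])
print(o.shape);cv2.imwrite('pics/c3.png',o)
"
```

```text
(540, 840, 3)
```

View pics/c3.png

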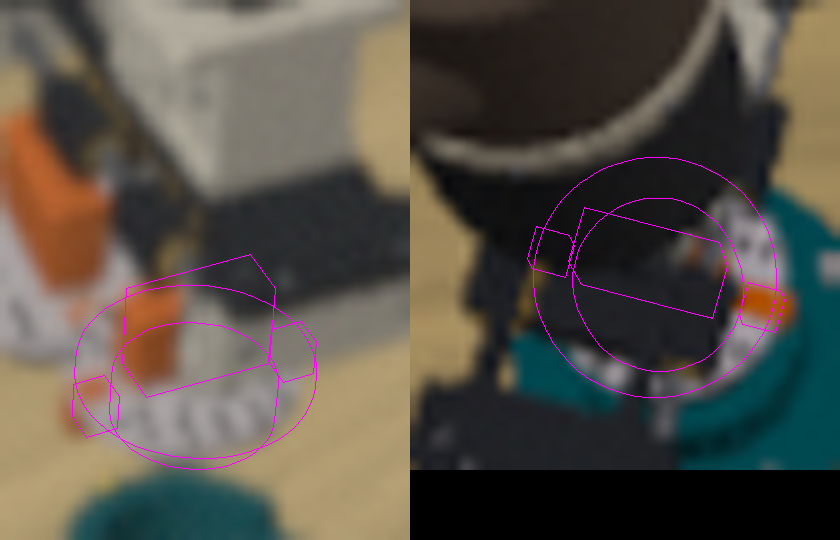

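```bash
cat > e.py <<'E'
from h import *
from scipy.ndimage import map_coordinates
from scipy.optimize import least_squares
def edgefit(f,chan,P,ctr,angs,r,z,thr,span=.012):
    """find radial edge of circle r,z about ctr at angs (world), return world pts (on plane z)"""
    img=chan; out=[]
    rr=np.linspace(r-span,r+span,121)
    for a in angs:
        W=np.c_[ctr[0]+rr*np.cos(a),ctr[1]+rr*np.sin(a),0*rr+z]; u=proj(f,W)
        v=map_coordinates(img,[u[:,1],u[:,0]],order=1)
        k=np.where((v[:-1]>=thr)&(v[1:]<thr))[0]
        out.append((a,rr[k[-1]] if len(k) else np.nan,v[::20].round(0)))
    return out
E
python3 -c "
from e import *
import pickle; F=pickle.load(open('F2.pkl','rb')); f=F['top']; c=(.6073,.0422)
for a,r,v in edgefit(f,f['image'][:,:,0].astype(float),None,c,np.radians(np.arange(0,360,10)),.039,.149,70): print(round(np.degrees(a)),r,v)
"
```

```text
0 nan [24. 25. 24. 24. 26. 47. 86.]
10 nan [ 23.  24.  22.  27.  52.  89. 113.]
20 nan [ 22.  22.  21.  28.  61. 100.  94.]
30 nan [ 21.  20.  21.  21.  50.  98. 119.]
40 nan [20. 19. 21. 18. 28. 53. 86.]
50 nan [19. 18. 18. 18. 18. 17. 29.]
60 nan [18. 18. 17. 17. 18. 17. 16.]
70 nan [16. 17. 18. 16. 14. 16. 16.]
80 nan [17. 17. 30. 38. 20. 20. 25.]
90 0.0402 [28. 28. 55. 84. 45. 29. 27.]
100 0.044000000000000004 [32. 31. 33. 61. 86. 39. 31.]
110 nan [31. 32. 33. 32. 37. 56. 33.]
120 nan [33. 32. 26. 17.  3.  1. 27.]
130 nan [29. 32. 53. 19.  1.  0.  2.]
140 0.0382 [ 26.  53. 107.  52.   0.   1.  11.]
150 0.0376 [35. 69. 97. 48.  5.  9. 28.]
160 0.039400000000000004 [ 37. 108. 128.  82.  16.  18.  31.]
170 nan [33. 45. 40. 33. 32. 32. 33.]
180 0.0396 [32. 53. 91. 75. 52. 60. 58.]
190 0.0408 [43. 69. 81. 79. 50. 22.  5.]
200 0.042 [ 32.  72.  84. 100.  49.   3.   2.]
210 0.042 [33. 34. 51. 92. 55.  7.  1.]
220 0.042800000000000005 [ 31.  52. 127. 136.  68.   4.   2.]
230 0.043000000000000003 [ 44. 115. 132. 120.  71.   5.   2.]
240 0.0436 [ 59. 146. 159. 149.  86.  11.   1.]
250 0.0466 [ 81. 160. 167. 165. 137.  63.   4.]
260 0.046 [ 83. 160. 170. 169. 132.  48.   1.]
270 0.043000000000000003 [129. 156. 158. 154.  71.   8.  16.]
280 0.0426 [147. 149. 132. 127.  64.   1.   2.]
290 0.0422 [119. 108. 152. 143.  55.   0.   8.]
300 0.039400000000000004 [ 91. 134. 125.  76.  28.  10.  83.]
310 0.038400000000000004 [ 86.  97. 103.  65.  33.  26. 120.]
320 0.0316 [57. 77. 57. 51. 31. 31. 32.]
330 nan [26. 26. 26. 29. 28. 28. 29.]
340 nan [25. 26. 25. 27. 27. 27. 27.]
350 nan [25. 25. 26. 26. 26. 27. 27.]
```

```bash
python3 -c "
from h import *
delta(.6138,.0432,.112,1.28+np.pi/2)"
```

```text
t 6.67 pos [0.6074 0.0421 0.1587] rpy [3.1415 0.     2.8538] w 0.0183 F [-0.1 -1.  -2.5] q [ 0.39  0.3  -0.23 -0.   -1.04 -0.68]
turn 0.003  x -0.58 y 0.29 z 4.67 cm
```

apply_moves(deltas="-0.58 0.29 0 0.003; 0 0 2 0; 0 0 2 0; 0 0 0.67 0; 0 0 0 0; 0 0 0 0; 0 0 0 0")

```text
t: 7.55
eef_pos: [0.6144, 0.0426, 0.1127]
ee_rot: [3.141, 0.001, 2.85]
force: [-0.8, -0.1, -2.4]
width: 0.0177
```

```bash
python3 -c "
from e import *
import pickle; F={n:grab(n,n+'3') for n in('scene','top')}; pickle.dump(F,open('F3.pkl','wb'))
s=readout.get_state(); q=s['eef_pos']; print(q,s['ee_rot'])
p=(q[0],q[1],s['ee_rot'][2]+np.pi/2)
f=F['top']
e=[x for x in edgefit(f,f['image'][:,:,0].astype(float),None,q,np.radians(np.arange(0,360,8)),.039,q[2]-.0285+.020,60) if x[1]==x[1]]
for a,r,v in e: print(round(np.degrees(a)),round(r,4),v)
ims=[overlay(F[n],MODELS['sieve'],p,'',half=.06,k=10,z=q[2]-.0285) for n in('scene','top')]
H=max(i.shape[0] for i in ims); o=np.hstack([cv2.copyMakeBorder(i,0,H-i.shape[0],0,0,cv2.BORDER_CONSTANT) for i in ims])
cv2.imwrite('pics/c4.png',o)
"
```

```text
[0.614198   0.04250486 0.11244618] [3.14103415e+00 7.79811830e-04 2.84960631e+00]
24 0.0506 [ 22.  20.  20.  46.  91. 104.  58.]
88 0.0378 [26. 25. 48. 54. 34. 32. 31.]
96 0.0426 [32. 32. 44. 75. 55. 30. 27.]
104 0.0436 [33. 33. 32. 62. 68. 36. 30.]
136 0.038 [30. 42. 95. 42.  4.  0.  6.]
144 0.0384 [25. 54. 95. 50.  3.  3. 18.]
152 0.0386 [33. 80. 99. 56.  6. 11. 26.]
160 0.0398 [ 38. 112. 141.  81.   8.  14.  29.]
168 0.0366 [33. 60. 68. 47. 31. 31. 32.]
192 0.0424 [46. 80. 86. 80. 54. 18.  6.]
200 0.0418 [36. 57. 80. 85. 50.  0.  1.]
208 0.0412 [33. 34. 45. 68. 42.  1.  0.]
216 0.043 [ 32.  34.  89. 126.  64.   6.   2.]
224 0.0432 [ 32.  73. 111. 108.  64.   5.   1.]
232 0.0438 [ 39. 112. 145. 136.  77.  13.   0.]
240 0.0444 [ 58. 145. 160. 151.  93.  19.   0.]
248 0.0466 [ 81. 155. 163. 164. 134.  53.   7.]
256 0.0468 [ 55. 158. 172. 171. 136.  56.   1.]
264 0.044 [ 90. 157. 166. 163.  89.   9.   0.]
272 0.0436 [134. 157. 157. 157.  80.   3.  42.]
280 0.0434 [144. 147. 132. 117.  70.   2.  38.]
288 0.0436 [120. 111. 137. 133.  75.  10.   0.]
296 0.043 [111. 138. 146. 134.  63.   6.  11.]
304 0.039 [ 94. 131. 107.  61.  19.   7.  59.]
312 0.04 [91. 97. 86. 64. 40. 29. 56.]
```

View pics/c4.png

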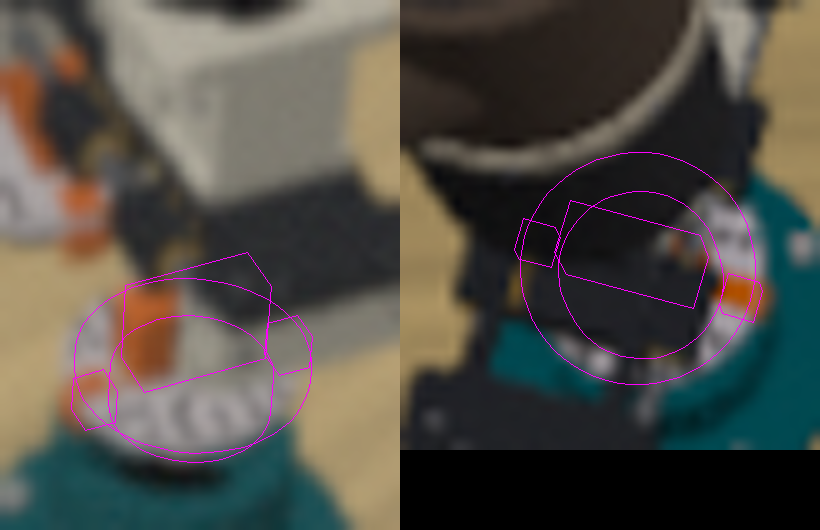

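```bash
python3 -c "
from e import *
import pickle; F=pickle.load(open('F3.pkl','rb'))
q=[.6142,.0425,.1124]; zf=q[2]-.0285
def run(f,angs,z,chan,thr,span):
    c=np.array(q[:2]);
    for it in range(4):
        e=[(a,r) for a,r,v in edgefit(f,chan,None,c,np.radians(angs),.0395,z,thr,span) if r==r]
        a,r=np.array(e).T; A=np.c_[np.ones_like(a),np.cos(a),np.sin(a)]; w=np.ones_like(r)
        for _ in range(20):
            s=np.linalg.lstsq(A*w[:,None],r*w,rcond=None)[0]; res=r-A@s; w=np.sqrt(1/(1+(res/.0006)**2))
        c=c+s[1:]
    print(c-q[:2],'r0',s[0],'rms',np.sqrt(np.mean((res*w)**2)),len(r)); return a,r,c
f=F['top']; run(f,[a for a in np.r_[136:164:4,190:242:4,268:302:4]],zf+.020,f['image'][:,:,0].astype(float),65,.008)
f=F['scene']; g=f['image'].astype(float)
for a,r,v in edgefit(f,g[:,:,0],None,q,np.radians(np.arange(180,405,8)),.039,zf+.016,75): print(round(np.degrees(a)),round(r,4),v)
"
```

```text
[-0.00082693 -0.00372418] r0 0.03989124054952233 rms 0.00030425185812220547 29
180 nan [165. 168. 160. 150. 148. 162. 169.]
188 nan [161. 156. 150. 153. 162. 167. 170.]
196 nan [157. 154. 156. 155. 153. 163. 170.]
204 nan [155. 153. 149. 147. 157. 171. 173.]
212 nan [157. 156. 152. 151. 166. 177. 176.]
220 nan [163. 166. 165. 155. 171. 181. 181.]
228 nan [167. 172. 171. 169. 174. 180. 181.]
236 nan [170. 174. 175. 171. 171. 177. 179.]
244 nan [167. 172. 172. 170. 168. 167. 174.]
252 nan [161. 167. 165. 162. 160. 153. 152.]
260 nan [158. 159. 162. 156. 146. 128. 111.]
268 0.0504 [152. 148. 149. 147. 126.  97.  71.]
276 0.0456 [146. 143. 143. 134. 106.  60.  35.]
284 0.0452 [144. 151. 153. 141. 102.  58.  26.]
292 0.045 [151. 147. 146. 134. 100.  55.  26.]
300 0.0434 [157. 152. 138. 118.  81.  42.  25.]
308 0.0436 [141. 152. 143. 119.  82.  44.  19.]
316 0.0432 [136. 134. 134. 113.  78.  43.  23.]
324 0.0412 [155. 146. 130.  97.  59.  32.  21.]
332 0.0402 [156. 148. 123.  87.  52.  28.  22.]
340 0.0394 [142. 135. 117.  81.  43.  25.  28.]
348 0.0384 [152. 143. 117.  69.  38.  29.  27.]
356 0.038 [157. 143. 109.  65.  32.  37.  50.]
364 0.0374 [143. 129. 103.  65.  59. 104. 149.]
372 nan [141. 134. 115. 105. 133. 167. 174.]
380 nan [152. 143. 135. 152. 171. 177. 175.]
388 nan [148. 139. 149. 168. 177. 178. 177.]
396 nan [141. 146. 157. 170. 176. 178. 178.]
404 nan [138. 146. 157. 168. 171. 174. 175.]
```

```bash
cat > i.py <<'E'
from h import *
def fill(f,kind='teal'):
    m=soft(f,kind); b=(m>.5).astype(np.uint8); return m,b
def inletfit(f,sil=None):
    m=soft(f,'teal'); b=(m>.4).astype(np.uint8)
    n,l,st,ce=cv2.connectedComponentsWithStats(b)
    u=proj(f,[[.61,.041,.01]])[0]; k=min((i for i in range(1,n) if st[i,4]>300),key=lambda i:np.hypot(*(ce[i]-u)))
    c=(l==k).astype(np.uint8); cs,_=cv2.findContours(c,cv2.RETR_EXTERNAL,cv2.CHAIN_APPROX_NONE)
    inn=np.zeros_like(c); cv2.drawContours(inn,cs,-1,1,-1); er=cv2.erode(inn,np.ones((3,3),np.uint8)); t=np.where(er>0,1,np.where(cv2.dilate(inn,np.ones((3,3),np.uint8))>0,m,0)).astype(np.float32)
    M=[(T,cyl(.066,0,.017)),(T,cyl(.041,.017,.0695)),(T,box(-.058,.058,-.005,.005,.045,.055))]
    h=inn.nonzero(); x0,x1,y0,y1=h[1].min()-6,h[1].max()+7,h[0].min()-6,h[0].max()+7; win=(x0,y0,x1-x0,y1-y0); tt=t[y0:y1,x0:x1]
    def cost(q,M=M): 
        r=render(f,M,(q[0]/1e3,q[1]/1e3,-.29,0),[T],win,sig=.7); return ((r-tt)**2).sum()
    r=minimize(cost,[610,41],method='Nelder-Mead',options=dict(initial_simplex=[[610,41],[616,41],[610,47]],xatol=.03,fatol=1e-4))
    return r.x,r.fun
if __name__=='__main__':
    import pickle; F=pickle.load(open('F0.pkl','rb'))
    for n in F: print(n,inletfit(F[n]))
E
python3 i.py
```

```text
scene (array([609.21039439,  41.20968229]), np.float64(90.91041564941406))
top (array([612.09410338,  41.03495099]), np.float64(58.74037170410156))
```

```bash
python3 -c "
from h import *
delta(.6142-.0017,.0425+.0028,.1,2.8516)"
```

```text
t 7.65 pos [0.6142 0.0425 0.1124] rpy [3.1410e+00 8.0000e-04 2.8496e+00] w 0.0179 F [-0.3 -0.7 -2.7] q [ 0.39  0.36 -0.27  0.   -0.94 -0.68]
turn -0.002  x 0.24 y 0.22 z 1.24 cm
```

apply_moves(deltas="0.24 0.22 0 0; 0 0 0.5 0; 0 0 0.5 0; 0 0 0.4 0; 0 0 0.3 0; 0 0 0 0")

```text
t: 8.4
eef_pos: [0.6121, 0.0451, 0.0945]
ee_rot: [-3.141, -0.001, 2.849]
force: [-0.5, 0.6, -2.4]
width: 0.0181
```

apply_moves(deltas="0 0 0.3 0; 0 0 0.3 0; 0 0 0 0")

```text
t: 8.78
eef_pos: [0.6123, 0.0452, 0.0886]
ee_rot: [-3.141, -0.0, 2.85]
force: [0.8, 0.3, -2.5]
width: 0.018
```

apply_moves(deltas="0 0 0.3 0; 0 0 0.3 0; 0 0 0.05 0; 0 0 0 0")

```text
t: 9.28
eef_pos: [0.6124, 0.0452, 0.0826]
ee_rot: [3.141, 0.0, 2.85]
force: [0.5, 0.1, -0.1]
width: 0.018
```

apply_moves(deltas="0 0 0 0; 0 0 0 0; 0 0 0 0; 0 0 -1 0; 0 0 -3 0; 0 0 -4 0; 0 0 -4 0; 0 0 -4 0", gripper=-1)

```text
t: 10.28
eef_pos: [0.6121, 0.0451, 0.2446]
ee_rot: [3.141, 0.001, 2.85]
force: [1.0, -0.4, -0.1]
width: 0.0865
```

```bash
python3 -c "
from h import *
delta(.507,-.272,.24,-.85-np.pi/2)"
```

```text
t 10.28 pos [0.6121 0.0451 0.2446] rpy [3.1412e+00 8.0000e-04 2.8497e+00] w 0.0865 F [ 1.  -0.4 -0.1] q [ 0.39  0.25 -0.1   0.   -1.22 -0.68]
turn -1.013  x 28.83 y -16.89 z 0.46 cm
```

apply_moves(deltas="0 0 0 -0.17; 0 0 0 -0.17; 0 0 0 -0.17; 0 0 0 -0.17; 0 0 0 -0.17; 0 0 0 -0.163; 4 -2.3 0 0; 4 -2.3 0 0; 4 -2.3 0 0; 4 -2.3 0 0")

```text
t: 11.52
eef_pos: [0.5522, -0.1308, 0.2433]
ee_rot: [-3.141, 0.001, -2.42]
force: [0.9, -0.5, 0.3]
width: 0.0874
```

apply_moves(deltas="4 -2.3 0 0; 4 -2.3 0 0; 3 -2 0 0; 1.83 -1.09 0 0; 0 0 0 0; 0 0 0 0; 0 0 0 0")

```text
t: 12.4
eef_pos: [0.5075, -0.2713, 0.2426]
ee_rot: [-3.141, 0.0, -2.42]
force: [0.5, 0.3, -0.0]
width: 0.0876
```

```bash
python3 -c "
from h import *
delta(.507,-.272,.108,-.85-np.pi/2)
import pickle; F={n:grab(n,n+'4') for n in('scene','top')}; pickle.dump(F,open('F4.pkl','wb'))
a=cv2.imread('pics/scene4.png')[170:290,240:410];b=cv2.imread('pics/top4.png')[130:250,250:420]
cv2.imwrite('pics/c5.png',cv2.resize(np.hstack([a,b]),None,fx=2.35,fy=2.35,interpolation=cv2.INTER_CUBIC))
z=.054
for n in F:
  i=min((fit([F[n]],MODELS['sieve'],[O],'orange',(.611,.041,a),half=.05,z=z) for a in(1.28,1.1)),key=lambda r:r[1]); print(n,i)
"
```

```text
t 12.4 pos [ 0.5075 -0.2713  0.2426] rpy [-3.1414e+00  3.0000e-04 -2.4196e+00] w 0.0876 F [ 0.5  0.3 -0. ] q [-0.15  0.19 -0.19 -0.   -1.2   0.87]
turn 0.001  x 0.09 y -0.02 z 13.46 cm
scene (array([0.60701533, 0.04236777, 1.90159092]), np.float64(0.3518187403678894))
top (array([0.61245555, 0.0428044 , 1.28277964]), np.float64(0.32857438921928406))
```

View pics/c5.png

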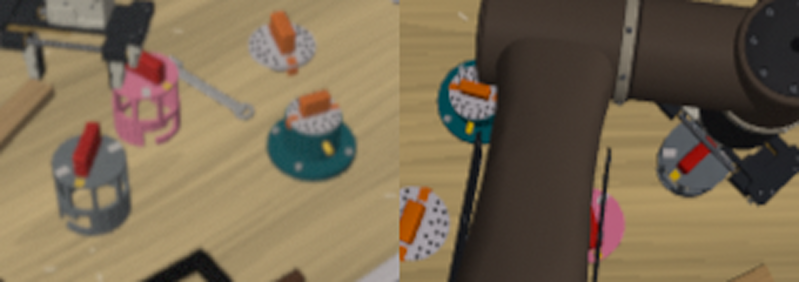

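```bash
python3 -c "
from h import *
import pickle; F=pickle.load(open('F0.pkl','rb'))
print(ray(F['top'],(330,224),.12),ray(F['top'],(440,180),.08),ray(F['top'],(382,260),.02))
for n in F: print(n,min((fit([F[n]],MODELS['guard'],[R],'red',(.507,-.273,a),half=.07) for a in(-.8,)),key=lambda r:r[1]))
f=F['top']; 
c=[ray(f,u,.1)[:2] for u in((380,165),)]
# guard marks in overlay picture: yaw by white marks and yellow marks
a=f['image'][170:225,345:405,::-1]; cv2.imwrite('pics/g.png',cv2.resize(a,None,fx=10,fy=10,interpolation=cv2.INTER_CUBIC))
"
```

```text
[ 0.41566063 -0.11448274  0.12      ] [ 0.55871073 -0.49227709  0.08      ] [ 0.2954095  -0.29217178  0.02      ]
scene (array([ 0.5022996 , -0.27019263, -0.74260128]), np.float64(0.1933964192867279))
top (array([ 0.50936012, -0.2728919 , -0.8441695 ]), np.float64(0.10438116639852524))
```

View pics/g.png

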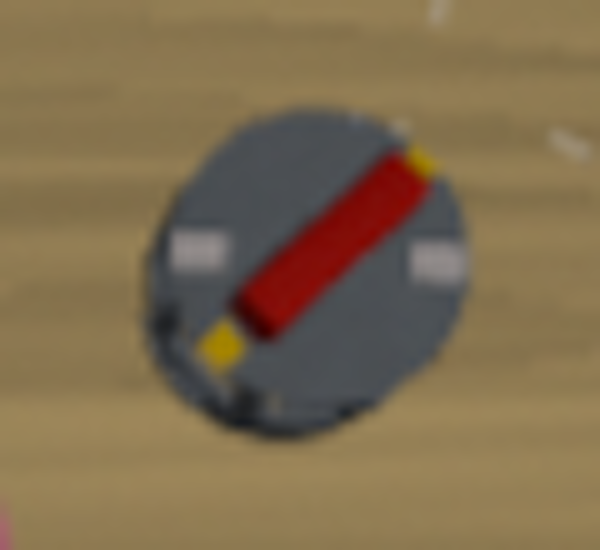

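apply_moves(deltas="0 0 3 0; 0 0 3 0; 0 0 3 0; 0 0 3 0; 0 0 1.5 0; 0 0 0 0; 0 0 0 0")

```text
t: 13.38
eef_pos: [0.5081, -0.2722, 0.1085]
ee_rot: [-3.14, 0.001, -2.42]
force: [0.1, 0.1, 0.1]
width: 0.0874
```

apply_moves(deltas="0 0 0 0; 0 0 0 0; 0 0 0 0; 0 0 0 0; 0 0 0 0; 0 0 0 0; 0 0 0 0; 0 0 0 0; 0 0 0 0; 0 0 0 0", gripper=1, squeeze=45)

```text
t: 14.62
eef_pos: [0.5071, -0.2719, 0.1072]
ee_rot: [3.141, -0.0, -2.421]
force: [0.8, 0.4, -2.6]
width: 0.0198
```

apply_moves(deltas="0 0 -1 0; 0 0 -3 0; 0 0 -4 0; 0 0 -4 0; 0 0 -1 0; 0 0 0 0")

```text
t: 15.38
eef_pos: [0.507, -0.2718, 0.2375]
ee_rot: [-3.141, 0.001, -2.421]
force: [-0.9, -0.1, -4.4]
width: 0.0196
```

```bash
python3 -c "
from h import *
delta(.6115,.0414,.24,-.29+np.pi/4-np.pi/2)"
```

```text
t 15.38 pos [ 0.507  -0.2718  0.2375] rpy [-3.1414e+00  7.0000e-04 -2.4208e+00] w 0.0196 F [-0.9 -0.1 -4.4] q [-0.15  0.19 -0.2  -0.   -1.19  0.87]
turn -1.345  x -22.59 y -24.08 z -0.25 cm
```

apply_moves(deltas="0 0 0 -0.168; 0 0 0 -0.168; 0 0 0 -0.168; 0 0 0 -0.168; 0 0 0 -0.168; 0 0 0 -0.168; 0 0 0 -0.168; 0 0 0 -0.169; 0 0 0 0; -1 -1.1 0 0")

```text
t: 16.62
eef_pos: [0.5115, -0.258, 0.2361]
ee_rot: [3.14, 0.001, -1.081]
force: [0.4, 0.9, -3.4]
width: 0.0193
```

apply_moves(deltas="-3 -3.2 0 0; -3 -3.2 0 0; -3 -3.2 0 0; -3 -3.2 0 0; -3 -3.2 0 0; -3 -3.2 0 0; -2.5 -2.7 0 0; -1.1 -1.1 0 0; 0 0 0 0; 0 0 0 0")

```text
t: 17.88
eef_pos: [0.6114, 0.041, 0.2371]
ee_rot: [3.141, 0.0, -1.077]
force: [-0.5, -1.0, -3.7]
width: 0.0201
```

```bash
python3 -c "
from h import *
delta(.6115,.0414,.24,-.29+np.pi/4-np.pi/2)
import pickle; F={n:grab(n,n+'5') for n in('scene','top')}; pickle.dump(F,open('F5.pkl','wb'))
s=readout.get_state(); q=s['eef_pos']; p=(q[0],q[1],s['ee_rot'][2]+np.pi/2)
ims=[overlay(F[n],MODELS['guard'],p,'',half=.08,k=7,z=q[2]-.1072) for n in('scene','top')]
H=max(i.shape[0] for i in ims); o=np.hstack([cv2.copyMakeBorder(i,0,H-i.shape[0],0,0,cv2.BORDER_CONSTANT) for i in ims])
cv2.imwrite('pics/c6.png',o);print(o.shape)
"
```

```text
t 17.88 pos [0.6114 0.041  0.2371] rpy [ 3.1409e+00  1.0000e-04 -1.0767e+00] w 0.0201 F [-0.5 -1.  -3.7] q [ 0.39  0.25 -0.12 -0.   -1.2   1.68]
turn -0.001  x -0.03 y -0.03 z -0.29 cm
(434, 770, 3)
```

View pics/c6.png

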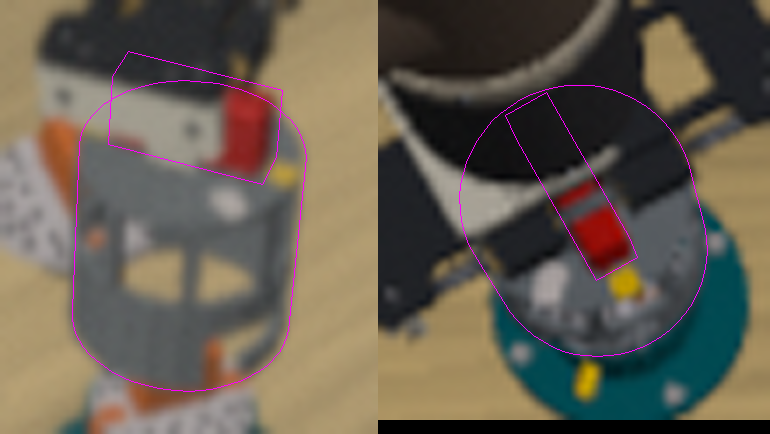

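apply_moves(deltas="0 -0.06 0 0; 0 0 2 0; 0 0 2 0; 0 0 0.8 0; 0 0 0 0; 0 0 0 0")

```text
t: 18.73
eef_pos: [0.613, 0.0417, 0.1903]
ee_rot: [-3.14, -0.001, -1.076]
force: [0.4, 0.1, -2.9]
width: 0.02
```

```bash
python3 -c "
from h import *
delta(.611,.0405,.132,-.29+np.pi/4-np.pi/2)
import pickle; F={n:grab(n,n+'6') for n in('scene','top')}; pickle.dump(F,open('F6.pkl','wb'))
s=readout.get_state(); q=s['eef_pos']; p=(q[0],q[1],s['ee_rot'][2]+np.pi/2)
ims=[overlay(F[n],MODELS['guard'],p,'',half=.08,k=7,z=q[2]-.1072) for n in('scene','top')]
H=max(i.shape[0] for i in ims); o=np.hstack([cv2.copyMakeBorder(i,0,H-i.shape[0],0,0,cv2.BORDER_CONSTANT) for i in ims])
cv2.imwrite('pics/c7.png',o);print(o.shape)
"
```

```text
t 18.73 pos [0.613  0.0417 0.1903] rpy [-3.1403e+00 -5.0000e-04 -1.0756e+00] w 0.02 F [ 0.4  0.1 -2.9] q [ 0.39  0.28 -0.18  0.   -1.1   1.68]
turn -0.000  x 0.01 y 0.23 z 5.83 cm
(427, 742, 3)
```

View pics/c7.png

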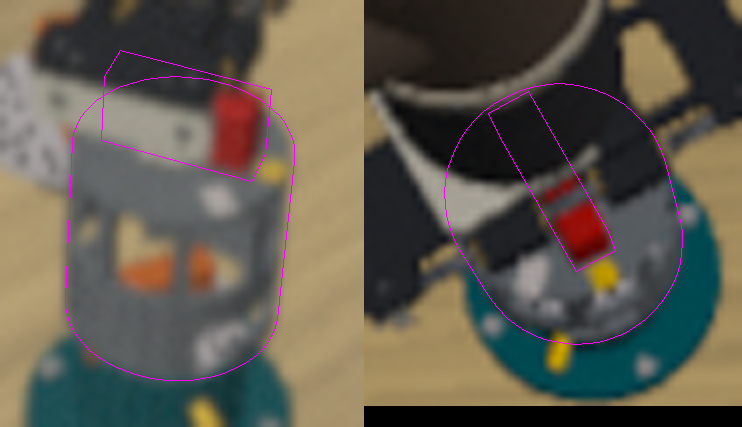

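apply_moves(deltas="0 0.22 0 0; 0 0 1 0; 0 0 1 0; 0 0 0.5 0; 0 0 0 0; 0 0 0 0")

```text
t: 19.58
eef_pos: [0.6107, 0.0407, 0.1645]
ee_rot: [-3.141, -0.0, -1.076]
force: [0.1, 0.6, -3.3]
width: 0.0199
```

apply_moves(deltas="0 0 0.3 0; 0 0 0.3 0; 0 0 0.2 0; 0 0 0 0")

```text
t: 20.08
eef_pos: [0.6103, 0.0406, 0.1561]
ee_rot: [3.141, 0.0, -1.076]
force: [0.3, 0.4, -3.6]
width: 0.0199
```

Foot is below the pin tops with no contact, so the pins are in the slots.

apply_moves(deltas="0 0 0.5 0; 0 0 0.5 0; 0 0 0.5 0; 0 0 0.4 0; 0 0 0.2 0; 0 0 0 0")

```text
t: 20.82
eef_pos: [0.6104, 0.0406, 0.1352]
ee_rot: [3.141, 0.0, -1.076]
force: [0.6, -0.1, -3.7]
width: 0.0199
```

apply_moves(deltas="0 0 0.2 0; 0 0 0.1 0; 0 0 0.05 0; 0 0 0 0; 0 0 0 0")

```text
t: 21.45
eef_pos: [0.6104, 0.0406, 0.132]
ee_rot: [-3.141, -0.0, -1.076]
force: [-0.3, -0.1, -2.1]
width: 0.0198
```

apply_moves(deltas="0 0 0 0.1; 0 0 0 0.1; 0 0 0 0.1; 0 0 0 0.1; 0 0 0 0.1; 0 0 0 0; 0 0 0 0")

```text
t: 22.32
eef_pos: [0.6106, 0.0405, 0.132]
ee_rot: [-3.141, -0.0, -1.573]
force: [0.2, -1.0, -2.0]
width: 0.0198
```

apply_moves(deltas="0 0 0 0.1; 0 0 0 0.1; 0 0 0 0.05; 0 0 0 0.035; 0 0 0 0; 0 0 0 0")

```text
t: 23.08
eef_pos: [0.6104, 0.0406, 0.1318]
ee_rot: [3.142, -0.0, -1.86]
force: [-0.0, 0.7, -1.4]
width: 0.0197
```

```bash
python3 -c "
from h import *
s=readout.get_state(); print(s['eef_pos'],s['ee_rot'],s['force'],s['moment'])"
```

```text
[0.61040247 0.04063582 0.13183761] [ 3.14152478e+00 -2.76696515e-05 -1.85951899e+00] [-0.03774548  0.67129245 -1.38386417] [-0.00803499  0.00479127 -0.00896783]
```

apply_moves(deltas="0 0 0.2 0; 0 0 0.15 0; 0 0 0 0; 0 0 0 0")

```text
t: 23.58
eef_pos: [0.6105, 0.0407, 0.1284]
ee_rot: [-3.142, 0.0, -1.86]
force: [0.5, 0.4, -3.4]
width: 0.0199
```

It is dropping freely, with the full weight still on the gripper.

apply_moves(deltas="0 0 0.2 0; 0 0 0.15 0; 0 0 0.1 0; 0 0 0.05 0; 0 0 0 0; 0 0 0 0")

```text
t: 24.32
eef_pos: [0.6106, 0.0407, 0.1241]
ee_rot: [-3.141, 0.0, -1.86]
force: [-3.7, 1.7, 5.3]
width: 0.0196
```

apply_moves(deltas="0 0 -0.05 0; 0 0 0 0; 0 0 0 0; 0 0 0 0; 0 0 0 0; 0 0 -1 0; 0 0 -3 0; 0 0 -4 0; 0 0 -4 0; 0 0 -3 0", gripper=-0.2)

```text
t: 25.58
eef_pos: [0.6108, 0.0406, 0.2768]
ee_rot: [-3.139, 0.001, -1.86]
force: [-0.6, 0.7, 0.4]
width: 0.0525
```

apply_moves(deltas="0 6 0 0; 0 6 0 0; 0 6 0 0; 0 0 0 0; 0 0 0 0")

```text
t: 26.2
eef_pos: [0.4382, 0.0924, 0.275]
ee_rot: [-3.14, 0.002, -1.859]
force: [0.8, -0.8, -0.3]
width: 0.0526
```

```bash
python3 -c "
from h import *
s=readout.get_state(); print(s['t'],s['eef_pos'],s['ee_rot'],s['force'])
F={n:grab(n,n+'7') for n in('scene','top')}
for n in F: print(n,fit([F[n]],MODELS['guard'],[R],'red',(.611,.041,-.29),half=.07,z=.017))
ims=[overlay(F[n],MODELS['guard']+MODELS['inlet'][:1],(.611,.041,-.29),'',half=.08,k=6,z=.017 ) for n in F]
H=max(i.shape[0] for i in ims); o=np.hstack([cv2.copyMakeBorder(i,0,H-i.shape[0],0,0,cv2.BORDER_CONSTANT) for i in ims])
cv2.imwrite('pics/c8.png',o);print(o.shape)
"
```

```text
26.2 [0.43819939 0.09241552 0.27504469] [-3.13998077e+00  1.70079982e-03 -1.85941430e+00] [ 0.83200021 -0.79154599 -0.29397006]
scene (array([ 0.60458427,  0.04326881, -0.41363171]), np.float64(0.1591210514307022))
top (array([ 0.61077965,  0.04008002, -0.27007344]), np.float64(0.12019117176532745))
(354, 606, 3)
```

View pics/c8.png

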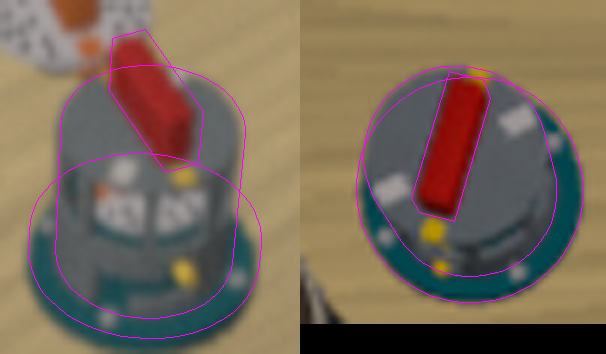

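View pics/top7.png

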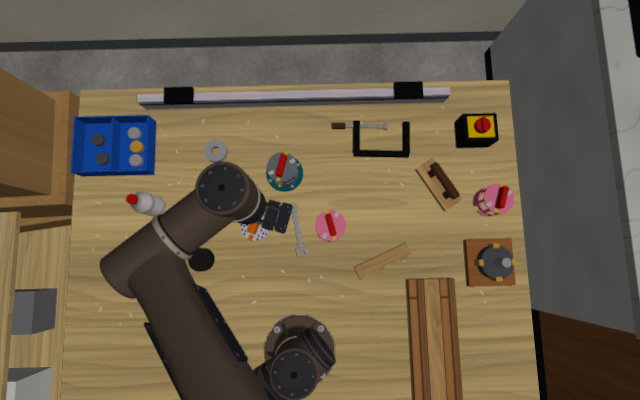

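```bash
python3 -c "
from station import job
print(job.job_done())"
```

```text
the job is handed in; nothing more can be done
None
```

The sieve is seated in the inlet and the grey guard is locked over it. I handed the job in at about 26 s of the 64 s allowed. No verdict was reported.

**Sieve:** I took the middle-sized one and lowered it into the rim. It met no resistance and reached full depth (foot at about 54 mm), where its weight came off the gripper. The top camera then put it about 2 mm from the inlet's axis, with the bar within 1 degree of the notch line.

**Guard:** It went over the pins without contact until it hung with its foot at about 25 mm, and I turned it 45 degrees clockwise. It then dropped 8 mm to the flange, with its foot at about 17 mm and a light 5 N push at the bottom. After I let go, the top camera put it about 1.6 mm off the axis, with the handle about 1 degree from the pin line. The gripper was clear and read no force beyond noise.

**Other things:** In the last top picture nothing else on the bench appeared to have moved, though the arm hid part of the view.

**Checks that disagreed:** The scene camera gave positions 3 to 7 mm away from the top camera's and unreliable handle and bar angles (for the guard, about 7 degrees off the pin line). I put this down to calibration and dark sides of the parts, and trusted the top camera because it agreed with the arm's own readings. I didn't measure tilt directly.

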